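Release the ratchet clamp and tray the distributor housing

TASK

Free the aluminium distributor housing from the ratchet clamp: lift the red pawl well clear of the toothed bar (its stiff hinge keeps it up), then slide the clamp bar back to its stop by its black grip and leave it back. Then lift the housing out and stand it upright on the floor of the green tray, setting it down rather than dropping it; leave the steel block, the screwdriver and the black tray alone.

Things in the scene. Friction and masses are not known exactly. Their poses are not given: they have to be found in the camera images.
- fixture: Ratchet clamp bolted to the bench. Grey base plate 325 (x) x 124 (y) x 12 mm; origin on the bench on its centre line, z up; x runs along the clamp bar from the black pull grip (plate ends at x = -175 mm) to the blue V-block (+150 mm). The V-block, 34 mm over the bench, opens to -x; the housing starts at x = 85 mm, y = 0. Dark hinge cheeks at x = -85 mm, to 22 mm either side, are 56 mm high.
- pawl (a joint): Red ratchet pawl, a lever hinged along fixture y at fixture x = -85 mm, 46 mm above the bench; lies towards +x over the toothed bar. 0 rad = down, tooth in the rack: the bar cannot slide back. Grows as the free end is lifted, to 1.0 rad; out of the rack above 0.2 rad. Stiff hinge (about 3 N at the grip): it stays where it is left.
- pawl_grip (a point): Point to hold the pawl by, inside the red block on its free end, 11 mm below the block's top. Block 26 mm along fixture x, 24 mm across (y), 26 mm proud of the pawl. Pawl down: fixture x = -2 mm, y = 0, 67 mm above the bench. From the hinge axis the point is 83 mm towards +x and 21 mm up; it moves on a circle about it. Axes turn with the pawl.
- clamp_bar (a joint): Sliding toothed steel clamp bar with a jaw at its +x end. 0 m = closed: the jaw's lip reaches 11 mm over the housing's flange so that it cannot be lifted out. Grows as the bar slides back to fixture -x; stop at 0.032 m. About 3 N of friction; it stays where it is left.
- bar_grip (a point): Point to hold the clamp bar by: in the black upright post at its -x end, 24 mm along fixture x, 20 mm across (y), top 76 mm and foot 30 mm above the bench; the point is on its axis 62 mm above the bench, at fixture x = -135 mm when closed, -167 mm when fully back, y = 0.
- housing: Aluminium distributor housing, 120 mm tall, 0.3 to 0.65 kg, starts upright in the clamp on the base plate. Origin at the centre of its underside, z up along its axis. Round: flange 90 mm diameter and 10 mm thick at the foot, body 60 mm diameter up to 50 mm, collar 50 mm diameter from 58 to 64 mm, plain neck 36 mm diameter from 64 to 120 mm above the origin.
- green_tray: Green open plastic tray, loose, empty, 260 (x) x 200 (y) x 45 mm high, walls and floor 5 mm. Origin at the centre of its underside, z up.
- black_tray: Black open tray of the same size with old parts in it; a bystander. It and the green tray may stand on either side of the clamp. Origin at the centre of its underside.
- steel_block: Bystander: steel set-up block with holes, 102 x 51 x 40 mm, origin at the centre of its underside.
- screwdriver: Bystander: black-handled screwdriver, 200 mm, lying along its x axis.
Not all that is in view belongs to the job. Of the things shaped like the housing, the aluminium one is meant.

How it is judged:
On the way, in this order (a step that is already met when the one before it is completed fails the run):
1. the pawl is lifted clear of the rack (value of joint pawl above 0.25 rad), for 0.2 s.
2. the clamp bar is slid back to its stop (value of joint clamp_bar above 0.026 m), for 0.2 s.
At the end, for the whole second after the job is handed in: The housing stands upright (within 0.1 rad) and at rest on the floor of the green tray, anywhere inside its walls, released, and the clamp bar is still back at its stop (joint above 0.024 m) (value of joint clamp_bar above 0.024 m and x of housing in the frame of green_tray between -0.085 and 0.085 m and y of housing in the frame of green_tray between -0.055 and 0.055 m and z of housing in the frame of green_tray between 0 and 0.009 m and angle between housing's own z axis and vertical below 0.1 rad and linear speed of housing below 0.02 m/s); the robot touches nothing.
It fails at once if the housing is dropped or knocked flying (faster than 0.7 m/s with no finger on it) (linear speed of housing above 0.7 m/s and contact force between the fingers and housing below 0.3 N).
It fails at once if the black tray is pushed more than 40 mm (distance of black_tray from where it was at the start of the episode above 0.04 m).
It fails at once if the steel block is moved more than 30 mm (distance of steel_block from where it was at the start of the episode above 0.03 m).
It fails at once if the screwdriver is moved more than 30 mm (distance of screwdriver from where it was at the start of the episode above 0.03 m).
It also fails if it takes over 61 s, if anything falls off the work surface, if the arm or the gripper's body presses on something with over 40 N, if the wrist force passes 120 N, or if a joint passes its speed limit or range.

ROBOT

A 6-joint arm with a two-finger parallel gripper is mounted at the origin on the work surface. World frame = base frame: x ahead of the robot, y to its left, z up, the work surface at z = 0. Lengths are in m, angles in rad, forces in N, time in s.
With the tool pointing down it reaches from about 0.225 to 0.875 m from the base axis. Payload 3.4 kg.
Tool frame: the origin (TCP) lies midway between the tips of the shut fingers; the grasp point (between the pads) lies 19 mm behind it (manip.grip_point_offset is the distance from the TCP to the grasp point, in m); z points along the fingers, y is the line along which they close (so a half turn about z gives the same grasp; the last joint's range is limited). The gripper opens to 85 mm and grips with 20 to 120 N. Pads are 22 mm wide; open, the fingers measure 114 mm over their backs; the gripper's body (76 mm by 85 mm) begins 54 mm behind the grasp point. The pads swing forward as they close: fully open they stand 13 mm farther back than shut.
Start: joints at [-0.121, 0.276, 1.505, -0, 1.361, -0.121], TCP at [0.575, -0, 0.231] pointing down, gripper open.
Joint ranges: [-2.89, 2.89], [-0.75, 2.08], [0.22, 2.7], [-1.18, 4.32], [0.11, 2.71], [-2.7, 2.7]. Speed limits (rad/s): [2.57, 2.57, 3.14, 3.14, 3.14, 3.14].

INTERFACE

Orientations are given as a unit quaternion [w, x, y, z].
In Python, from rig import manip gives the robot as it stands.
- The arm moves only by the shell command python3 -m handwheel 'ROWS' [FORCE]. ROWS is JSON, a list of rows, each an object with "translation": the shift along the tool's x, y, z in m, a list of three; "angular": the turn, a rotation vector about the tool's x, y, z in degrees, a list of three; "hand": the closure, from 0 (fully open) to 1 (shut). A call has 1 to 10 rows; each row shifts and turns the commanded pose from where the row before left it, along the tool's axes as they then stand; what a row does not reach is not made up. A row lasts 1/12 s, in which the tool goes at most 41.7 mm and 7.16 degrees, less where a joint would pass 70% of its speed; a pose out of reach is approached as far as the arm can. A call with a gripper value outside its range is refused whole. The fingers move at their own pace and stop on an object; FORCE is the grip in N (left out, the last holds). Time passes only in rows, so rows that do not move let the fingers close. It gives the time, the measured TCP pose, the force, the opening and the grip force at its end, in the units of the state.
- manip.get_state(): the state, without advancing time (a new reading comes with each control period).
- manip.get_image(name): name is "scene" or "side" or "wrist"; returns the picture (480x640x3 uint8, red, green, blue); there is no depth.
- manip.camera_info(name): a dict with "camera_matrix" (3x3 intrinsics, pixels), "eye" and "orientation" of the camera in the world; the wrist camera has in their place "tool_from_camera" (4x4, takes a point from camera to tool coordinates, whose origin is the TCP and whose axes are the flange's). Camera axes: x right, y down, z forward; pixel columns grow to the right and rows downward; lengths in m; the calibration is good to about 2 mm. The wrist camera is an equidistant fisheye: a pixel r from the principal point sees the ray r / f radians off the axis. A picture is of the moment at which its call begins: read the wrist's pose just before it. camera_info takes no time and is no camera call.
- manip.sign_off(): hands the job in; it is judged then, once.
The state is a dict: "clock": time; "qpos": joint angles; "qd": joint speeds; "effort": joint torques, N m; "position": TCP position; "ee_rot": TCP orientation; "contact_force": force on the tool from outside, world axes, zero at the start; "moment": the same for the moment, N m; "width": finger opening in m; "gripper_force": force on a finger pad.
Only numpy, scipy, OpenCV 4.12 (cv2) and the standard library are available. Lean on these libraries where they do the work, as an engineer would, in place of code of your own. Each camera call takes 0.05 s, during which the arm holds its last target. There are 200 camera calls.

## Working session

There is one attempt and no reset: what is moved stays moved. The work goes in short steps, Python scripts to look and compute and a shell command to move; the robot and the scene stay as the last step left them, time stands still between calls to the robot, and variables do not carry over. Pictures are saved under pics/ and viewed, at most 10 in all, crops included, and the job is handed in when it is done.

```bash
ls; mkdir -p pics; python3 - <<'E'
from rig import manip
import cv2,numpy as np
print(manip.get_state())
for n in ("scene","side","wrist"):
    print(n,manip.camera_info(n))
    cv2.imwrite(f"pics/{n}0.png",cv2.cvtColor(manip.get_image(n),cv2.COLOR_RGB2BGR))
E
```

```text
pics
{'clock': 0.0, 'qpos': array([-1.21036382e-01,  2.76584740e-01,  1.50612868e+00,  2.16932248e-06,
        1.36073560e+00, -1.21006044e-01]), 'qd': array([-0.00061338,  0.00166235, -0.00100861,  0.00101008, -0.00032707,
       -0.00138717]), 'effort': array([ 6.20495921e-04, -4.16768074e+01, -2.45808578e+01, -1.52056768e-04,
        1.11346930e-02,  1.69860516e-05]), 'position': array([5.74459809e-01, 4.01742887e-05, 2.30447359e-01]), 'ee_rot': array([-7.31414661e-04,  7.07117363e-01,  7.07095590e-01, -5.71454558e-04]), 'contact_force': array([-0.5088701 ,  0.14574851, -0.41558249]), 'moment': array([-0.01082492,  0.01364348, -0.03060658]), 'gripper_force': 0.0, 'width': 0.08536175129860399}
scene {'camera_matrix': array([[434.26339477,   0.        , 317.78427175],
       [  0.        , 434.26339477, 245.06153177],
       [  0.        ,   0.        ,   1.        ]]), 'eye': array([ 1.17167201, -0.03525659,  0.88587106]), 'orientation': array([-0.24879749,  0.67776723,  0.65357489, -0.22709306])}
side {'camera_matrix': array([[624.9285762 ,   0.        , 316.42034448],
       [  0.        , 624.9285762 , 234.44958996],
       [  0.        ,   0.        ,   1.        ]]), 'eye': array([-0.02308196, -0.6186645 ,  0.96633941]), 'orientation': array([-0.34033308,  0.87691637, -0.31609931,  0.12358116])}
wrist {'camera_matrix': array([[371.64829954,   0.        , 315.54821036],
       [  0.        , 371.64829954, 239.51536258],
       [  0.        ,   0.        ,   1.        ]]), 'tool_from_camera': array([[ 2.70157308e-04, -9.55107393e-01, -2.96259675e-01,
         7.78126621e-02],
       [ 9.99999914e-01,  3.51173078e-04, -2.20248394e-04,
         1.54252787e-03],
       [ 3.14399291e-04, -2.96259590e-01,  9.55107406e-01,
        -1.42071956e-01],
       [ 0.00000000e+00,  0.00000000e+00,  0.00000000e+00,
         1.00000000e+00]])}
```

View pics/scene0.png

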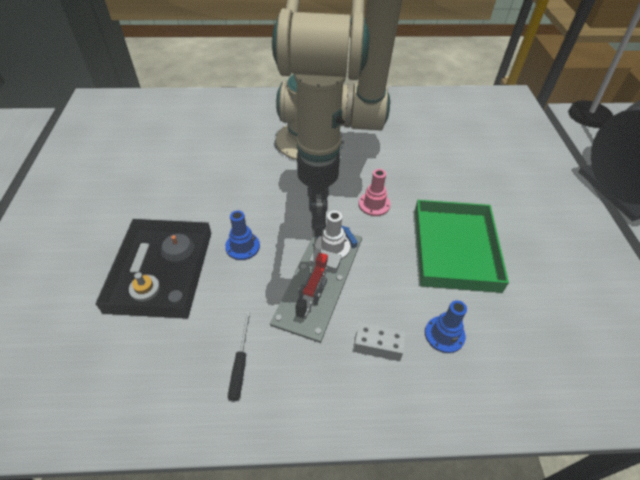

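View pics/side0.png

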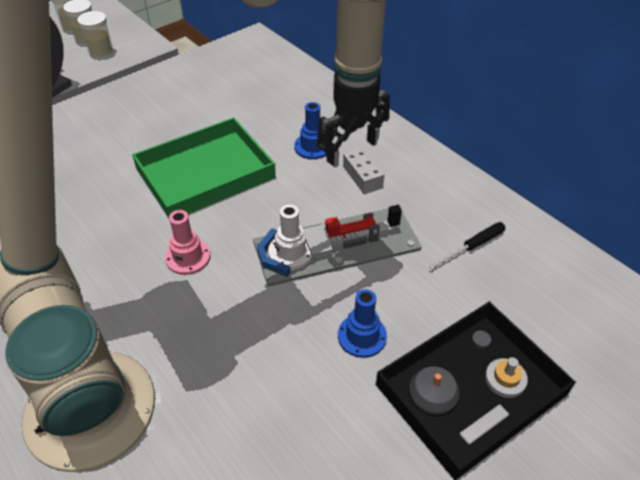

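View pics/wrist0.png

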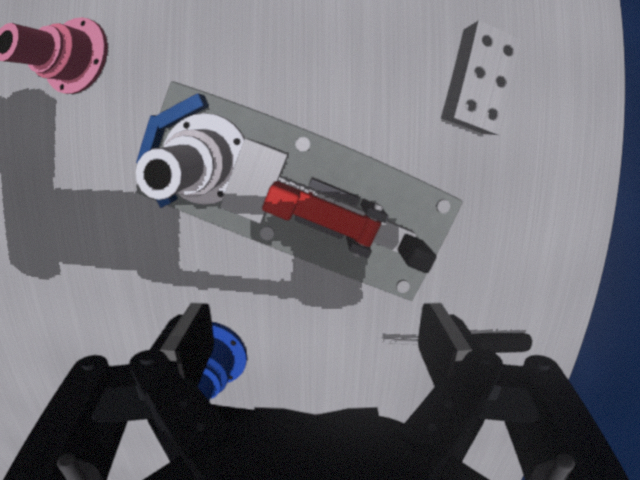

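The wrist view shows the plate corners near (172,81), (462,200) and (412,300), the housing mouth at (158,173), the red block at (282,200) and the black post at (418,253). The aluminium housing is the white one in the clamp. In the scene view the green tray rim spans (416,202) to (506,290). Next I cast rays.

```bash
cat > h.py <<'E'
from rig import manip
import cv2,numpy as np
from scipy.spatial.transform import Rotation as R
def rot(q): return R.from_quat(q,scalar_first=True)
def ray(n,uv,st=None):
    c=manip.camera_info(n);K=c["camera_matrix"];x=(uv[0]-K[0,2])/K[0,0];y=(uv[1]-K[1,2])/K[1,1]
    if n!="wrist": return c["eye"],rot(c["orientation"]).apply([x,y,1])
    r=np.hypot(x,y);d=np.array([x*np.sin(r)/r,y*np.sin(r)/r,np.cos(r)])
    T=c["tool_from_camera"];Q=rot(st["ee_rot"])
    return st["position"]+Q.apply(T[:3,3]),Q.apply(T[:3,:3]@d)
def hit(n,uv,z,st=None):
    o,d=ray(n,uv,st);return o+d*(z-o[2])/d[2]
def snap(n,f):
    st=manip.get_state();im=manip.get_image(n);cv2.imwrite(f"pics/{f}.png",im[...,::-1]);return st,im
def hsv(im): return cv2.cvtColor(im,cv2.COLOR_RGB2HSV)
E
python3 - <<'E'
from h import *
np.set_printoptions(precision=4,suppress=True)
st=manip.get_state()
for n,t,l in [("wrist",[("c1",172,81,.012),("c2",462,200,.012),("c3",412,300,.012),("mouth",158,173,.132),("post",418,253,.07),("red",276,202,.075)],0),
 ("scene",[("c1",361,236,.012),("c2",322,340,.012),("c3",272,324,.012),("mouth",335,216,.132),("red",321,260,.075)],0),
 ("side",[("mouth",290,211,.132),("post",395,209,.076),("c2?",420,246,.012),("c0",267,282,.012)],0)]:
  for k,u,v,z in t: print(n,k,hit(n,(u,v),z,st))
im=cv2.imread("pics/scene0.png")
g=cv2.inRange(cv2.cvtColor(im,cv2.COLOR_BGR2HSV),(45,120,30),(80,255,255))
c=max(cv2.findContours(g,0,2)[0],key=cv2.contourArea)
p=cv2.approxPolyDP(cv2.convexHull(c),4,True)[:,0];print(p)
for q in p: print(q,hit("scene",q,.045),hit("scene",q,0))
im=cv2.imread("pics/side0.png")
g=cv2.inRange(cv2.cvtColor(im,cv2.COLOR_BGR2HSV),(45,120,30),(80,255,255))
c=max(cv2.findContours(g,0,2)[0],key=cv2.contourArea)
p=cv2.approxPolyDP(cv2.convexHull(c),4,True)[:,0]
for q in p: print(q,hit("side",q,.045),hit("side",q,0))
for n,lst in (("steel",[(360,327),(405,333)]),):
  for q in lst: print(n,hit("scene",q,.04))
print("bluecup by tray",hit("scene",(445,345),0),"pink",hit("scene",(375,205),0),"blue2",hit("scene",(242,247),0))
E
```

```text
wrist c1 [0.4325 0.1315 0.012 ]
wrist c2 [0.728  0.0092 0.012 ]
wrist c3 [ 0.6825 -0.1039  0.012 ]
wrist mouth [0.4673 0.0512 0.132 ]
wrist post [ 0.6665 -0.0284  0.07  ]
wrist red [0.5435 0.0177 0.075 ]
scene c1 [0.4282 0.1264 0.012 ]
scene c2 [0.7272 0.0082 0.012 ]
scene c3 [ 0.6837 -0.1029  0.012 ]
scene mouth [0.4662 0.0489 0.132 ]
scene red [0.5532 0.0128 0.075 ]
side mouth [0.4652 0.0454 0.132 ]
side post [ 0.6638 -0.0399  0.076 ]
side c2? [ 0.6777 -0.1066  0.012 ]
side c0 [0.3823 0.0173 0.012 ]
[[418 201]
 [489 206]
 [507 282]
 [476 284]
 [424 276]]
[418 201] [0.3344 0.2907 0.045 ] [ 0.2896  0.3081 -0.    ]
[489 206] [0.3585 0.482  0.045 ] [0.315  0.5097 0.    ]
[507 282] [0.6085 0.451  0.045 ] [0.5784 0.477  0.    ]
[476 284] [0.6119 0.3756 0.045 ] [0.582  0.3976 0.    ]
[424 276] [0.5853 0.2573 0.045 ] [0.554  0.2729 0.    ]
[273 163] [0.5796 0.2572 0.045 ] [0.609 0.3   0.   ]
[271 178] [0.5464 0.2204 0.045 ] [0.5742 0.2614 0.    ]
[192 211] [0.3599 0.2438 0.045 ] [ 0.3786  0.2859 -0.    ]
[167 214] [0.3156 0.2691 0.045 ] [ 0.3322  0.3125 -0.    ]
[133 155] [0.3523 0.4806 0.045 ] [0.3706 0.5343 0.    ]
[233 118] [0.6041 0.4497 0.045 ] [0.6348 0.5019 0.    ]
steel [0.7131 0.0914 0.04  ]
steel [0.7308 0.1876 0.04  ]
bluecup by tray [0.7425 0.2827 0.    ] pink [0.3026 0.1812 0.    ] blue2 [ 0.4472 -0.1877 -0.    ]
```

```bash
python3 -m handwheel '[{"translation":[0.017,-0.030,0],"angular":[0,0,0],"hand":0},{"translation":[0,0,0],"angular":[0,0,-7],"hand":0},{"translation":[0,0,0],"angular":[0,0,-7],"hand":0},{"translation":[0,0,0],"angular":[0,0,-7],"hand":0},{"translation":[0,0,0],"angular":[0,0,-7],"hand":0},{"translation":[0,0,0],"angular":[0,0,-7],"hand":0},{"translation":[0,0,0],"angular":[0,0,-7],"hand":0},{"translation":[0,0,0],"angular":[0,0,-7],"hand":0},{"translation":[0,0,0],"angular":[0,0,-7],"hand":0},{"translation":[0,0,0],"angular":[0,0,-7],"hand":0}]' 40
python3 -m handwheel '[{"translation":[0,0,0],"angular":[0,0,-4.9],"hand":0},{"translation":[0,0,0],"angular":[0,0,0],"hand":0},{"translation":[0,0,0],"angular":[0,0,0],"hand":0},{"translation":[0,0,0],"angular":[0,0,0],"hand":0}]'
cat > fx.py <<'E'
from h import *
np.set_printoptions(precision=4,suppress=True)
th=np.deg2rad(157.9);F=R.from_euler("z",th);O=np.array([.5433,.0173,0])
def rep(target):  # fixture-frame TCP target -> shift in tool axes
    s=manip.get_state();Q=rot(s["ee_rot"])
    print("fix",F.inv().apply(s["position"]-O),"axes in fix\n",(F.inv()*Q).as_matrix(),"\nshift",Q.inv().apply(O+F.apply(target)-s["position"]),"w",s["width"],"gf",s["gripper_force"],"F",s["contact_force"],"t",s["clock"])
E
python3 - <<'E'
from fx import *
rep([-.002,0,.052])
st,im=snap("wrist","w1")
E
```

```text
clock: 0.98
position: [0.5448, 0.017, 0.231]
ee_rot: [-0.0, 0.231, 0.973, -0.0]
contact_force: [-0.4, -0.7, -0.4]
width: 0.0852
gripper_force: 0.0
clock: 1.32
position: [0.5449, 0.017, 0.2312]
ee_rot: [-0.0, 0.193, 0.981, -0.0]
contact_force: [0.3, -0.2, 0.3]
width: 0.0852
gripper_force: 0.0
fix [-0.0016 -0.0003  0.2312] axes in fix
 [[ 1.     -0.0019  0.0003]
 [-0.0019 -1.      0.0001]
 [ 0.0003 -0.0001 -1.    ]] 
shift [-0.0004 -0.0003  0.1792] w 0.08521679896985139 gf 0.0 F [ 0.3443 -0.171   0.2689] t 1.3167
```

View pics/w1.png

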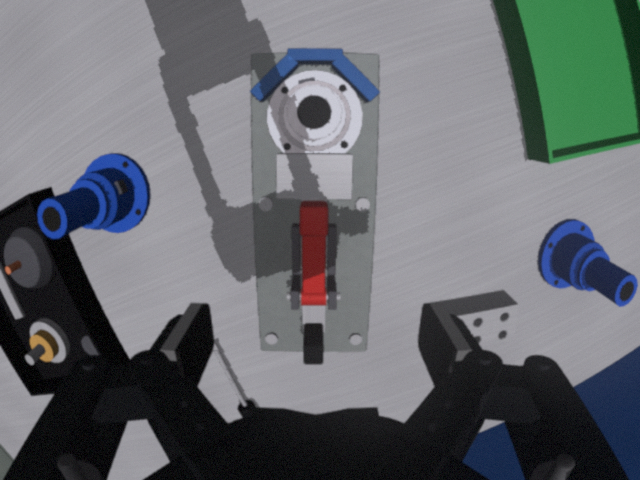

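The view is aligned with the clamp: mouth (314,112), red block (313,217), post (313,343), plate corners (250,54), (380,54), (262,351), (366,350). I check these against the fixture frame.

```bash
python3 - <<'E'
from fx import *
st=manip.get_state()
for k,u,v,z in [("c",250,54,.012),("c",380,54,.012),("c",262,351,.012),("c",366,350,.012),("mouth",314,112,.132),("red top back",314,203,.078),("post",313.5,325,.076),("red sideL",301,204,.078),("R",327,204,.078)]:
    print(k,F.inv().apply(hit("wrist",(u,v),z,st)-O))
E
```

```text
c [0.148  0.0598 0.012 ]
c [ 0.1478 -0.0651  0.012 ]
c [-0.1752  0.0599  0.012 ]
c [-0.1738 -0.0617  0.012 ]
mouth [ 0.0837 -0.002   0.132 ]
red top back [ 0.0128 -0.0017  0.078 ]
post [-0.1011 -0.0009  0.076 ]
red sideL [0.012  0.0088 0.078 ]
R [ 0.012  -0.0122  0.078 ]
```

```bash
python3 -m handwheel '[{"translation":[-0.001,0.001,0.03],"angular":[0,0,0],"hand":0},{"translation":[0,0,0.03],"angular":[0,0,0],"hand":0},{"translation":[0,0,0.03],"angular":[0,0,0],"hand":0},{"translation":[0,0,0.03],"angular":[0,0,0],"hand":0},{"translation":[0,0,0.03],"angular":[0,0,0],"hand":0},{"translation":[0,0,0.028],"angular":[0,0,0],"hand":0},{"translation":[0,0,0],"angular":[0,0,0],"hand":0},{"translation":[0,0,0],"angular":[0,0,0],"hand":0}]' 40
python3 -m handwheel '[{"translation":[0,0,0],"angular":[0,0,0],"hand":1},{"translation":[0,0,0],"angular":[0,0,0],"hand":1},{"translation":[0,0,0],"angular":[0,0,0],"hand":1},{"translation":[0,0,0],"angular":[0,0,0],"hand":1},{"translation":[0,0,0],"angular":[0,0,0],"hand":1},{"translation":[0,0,0],"angular":[0,0,0],"hand":1},{"translation":[0,0,0],"angular":[0,0,0],"hand":1},{"translation":[0,0,0],"angular":[0,0,0],"hand":1},{"translation":[0,0,0],"angular":[0,0,0],"hand":1},{"translation":[0,0,0],"angular":[0,0,0],"hand":1}]' 40
python3 - <<'E'
from fx import *
rep([-.002,0,.052])
# arc: per 5 deg step, TCP shift in tool axes before the turn (turn after), hinge fixture (-.085,0,.046)
s=manip.get_state();p=F.inv().apply(s["position"]-O)-np.array([-.085,0,.046]);r=np.array([p[0],-p[2]]) # tool x, tool z(down)
print(p)
for order in ("shift first","turn first"):
    a=np.deg2rad(5);# lifting: +x end goes up (-z tool)
    # tool frame coords: point at (px along x, -pz along z); rotate about hinge
    px,pz=p[0],p[2]
    nx,nz=px*np.cos(a)-pz*np.sin(a),px*np.sin(a)+pz*np.cos(a)
    d=np.array([nx-px,-(nz-pz)])
    if order=="turn first":
        c,s_=np.cos(a),np.sin(a); d=np.array([d[0]*c-d[1]*s_, d[0]*s_+d[1]*c])
    print(order,d)
E
```

```text
clock: 2.03
position: [0.5454, 0.0176, 0.0524]
ee_rot: [-0.002, 0.192, 0.981, -0.0]
contact_force: [-0.1, 0.7, 1.2]
width: 0.0856
gripper_force: 0.0
clock: 2.87
position: [0.5459, 0.0149, 0.0549]
ee_rot: [0.0, 0.191, 0.982, -0.002]
contact_force: [-3.9, -8.1, 8.0]
width: 0.0232
gripper_force: 42.2
fix [-0.0033  0.0013  0.0549] axes in fix
 [[ 1.      0.0013 -0.0017]
 [ 0.0013 -1.      0.0044]
 [-0.0017 -0.0044 -1.    ]] 
shift [0.0013 0.0013 0.0029] w 0.023249986159588478 gf 42.15863227844238 F [-3.8853 -8.061   8.0295] t 2.8667
[0.0817 0.0013 0.0089]
shift first [-0.0011 -0.0071]
turn first [-0.0005 -0.0072]
```

```bash
python3 -m handwheel '[{"translation":[-0.0004,-0.0022,-0.0036],"angular":[0,2.5,0],"hand":1},{"translation":[-0.0004,0,-0.0036],"angular":[0,2.5,0],"hand":1},{"translation":[-0.0004,0,-0.0036],"angular":[0,2.5,0],"hand":1},{"translation":[-0.0004,0,-0.0036],"angular":[0,2.5,0],"hand":1},{"translation":[-0.0004,0,-0.0036],"angular":[0,2.5,0],"hand":1},{"translation":[-0.0004,0,-0.0036],"angular":[0,2.5,0],"hand":1},{"translation":[-0.0004,0,-0.0036],"angular":[0,2.5,0],"hand":1},{"translation":[-0.0004,0,-0.0036],"angular":[0,2.5,0],"hand":1},{"translation":[-0.0004,0,-0.0036],"angular":[0,2.5,0],"hand":1},{"translation":[-0.0004,0,-0.0036],"angular":[0,2.5,0],"hand":1}]' 40
python3 - <<'E'
from fx import *
rep([-.002,0,.052])
E
```

```text
clock: 3.7
position: [0.5555, 0.0107, 0.0879]
ee_rot: [-0.213, 0.187, 0.958, 0.041]
contact_force: [-1.3, -1.0, -2.1]
width: 0.0228
gripper_force: 41.2
fix [-0.0137  0.0015  0.0879] axes in fix
 [[ 0.9056 -0.0005  0.4241]
 [-0.0009 -1.      0.0008]
 [ 0.4241 -0.0011 -0.9056]] 
shift [-0.0046  0.0015  0.0375] w 0.022823322367292894 gf 41.201573610305786 F [-1.2792 -1.0013 -2.0792] t 3.7
```

```bash
python3 -m handwheel '[{"translation":[-0.0004,0,-0.0036],"angular":[0,2.5,0],"hand":1},{"translation":[-0.0004,0,-0.0036],"angular":[0,2.5,0],"hand":1},{"translation":[-0.0004,0,-0.0036],"angular":[0,2.5,0],"hand":1},{"translation":[0,0,0],"angular":[0,0,0],"hand":1},{"translation":[0,0,0],"angular":[0,0,0],"hand":1},{"translation":[0,0,0],"angular":[0,0,0],"hand":1}]' 40
python3 -m handwheel '[{"translation":[0,0,0],"angular":[0,0,0],"hand":0},{"translation":[0,0,0],"angular":[0,0,0],"hand":0},{"translation":[0,0,0],"angular":[0,0,0],"hand":0},{"translation":[0,0,0],"angular":[0,0,0],"hand":0},{"translation":[0,0,0],"angular":[0,0,0],"hand":0},{"translation":[0,0,0],"angular":[0,0,0],"hand":0},{"translation":[0,0,0],"angular":[0,0,0],"hand":0},{"translation":[0,0,0],"angular":[0,0,0],"hand":0}]'
python3 -m handwheel '[{"translation":[0,0,-0.02],"angular":[0,0,0],"hand":0},{"translation":[0,0,-0.03],"angular":[0,0,0],"hand":0},{"translation":[0,0,-0.03],"angular":[0,0,0],"hand":0},{"translation":[0,0,0],"angular":[0,-6.5,0],"hand":0},{"translation":[0,0,0],"angular":[0,-6.5,0],"hand":0},{"translation":[0,0,0],"angular":[0,-6.5,0],"hand":0},{"translation":[0,0,0],"angular":[0,-6.5,0],"hand":0},{"translation":[0,0,0],"angular":[0,-6.5,0],"hand":0},{"translation":[0,0,0],"angular":[0,0,0],"hand":0},{"translation":[0,0,0],"angular":[0,0,0],"hand":0}]'
python3 - <<'E'
from fx import *
rep([-.135,.0005,.043])
snap("side","s2")
E
```

```text
clock: 4.2
position: [0.5612, 0.0084, 0.097]
ee_rot: [-0.274, 0.184, 0.942, 0.053]
contact_force: [-1.5, -2.3, 2.5]
width: 0.0235
gripper_force: 41.7
clock: 4.87
position: [0.5612, 0.0092, 0.0966]
ee_rot: [-0.275, 0.184, 0.942, 0.054]
contact_force: [0.2, -0.1, -0.4]
width: 0.0856
gripper_force: 0.0
clock: 5.7
position: [0.5995, -0.0063, 0.165]
ee_rot: [-0.001, 0.191, 0.982, 0.0]
contact_force: [-0.6, 0.4, -0.8]
width: 0.0853
gripper_force: 0.0
fix [-0.061   0.0007  0.165 ] axes in fix
 [[ 1.      0.001   0.0015]
 [ 0.001  -1.     -0.0001]
 [ 0.0015  0.0001 -1.    ]] 
shift [-0.0742  0.0002  0.1218] w 0.08531675965409508 gf 0.0 F [-0.6273  0.3551 -0.7687] t 5.7
```

View pics/s2.png

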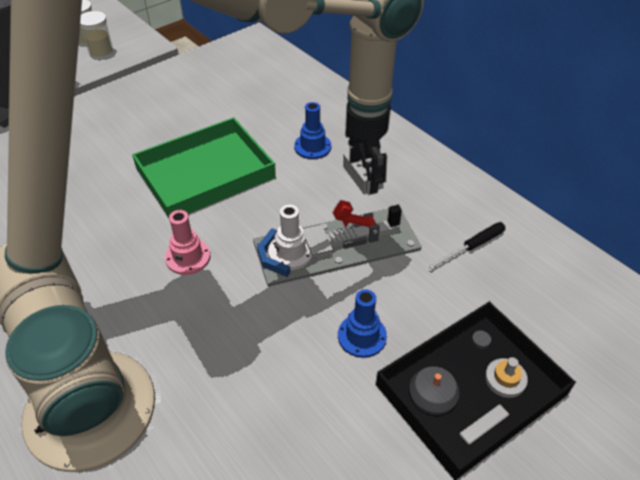

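The pawl is up, with its red block at (344,210) above the exposed rack. Next is the post.

```bash
python3 -m handwheel '[{"translation":[-0.037,0,0],"angular":[0,0,0],"hand":0},{"translation":[-0.037,0,0],"angular":[0,0,0],"hand":0},{"translation":[0,0,0.03],"angular":[0,0,0],"hand":0},{"translation":[0,0,0.03],"angular":[0,0,0],"hand":0},{"translation":[0,0,0.03],"angular":[0,0,0],"hand":0},{"translation":[0,0,0.03],"angular":[0,0,0],"hand":0},{"translation":[0,0,0],"angular":[0,0,0],"hand":0},{"translation":[0,0,0],"angular":[0,0,0],"hand":0}]' 60
python3 -m handwheel '[{"translation":[0,0,0],"angular":[0,0,0],"hand":1},{"translation":[0,0,0],"angular":[0,0,0],"hand":1},{"translation":[0,0,0],"angular":[0,0,0],"hand":1},{"translation":[0,0,0],"angular":[0,0,0],"hand":1},{"translation":[0,0,0],"angular":[0,0,0],"hand":1},{"translation":[0,0,0],"angular":[0,0,0],"hand":1},{"translation":[0,0,0],"angular":[0,0,0],"hand":1},{"translation":[0,0,0],"angular":[0,0,0],"hand":1},{"translation":[0,0,0],"angular":[0,0,0],"hand":1},{"translation":[0,0,0],"angular":[0,0,0],"hand":1}]' 60
python3 - <<'E'
from fx import *
rep([-.167,.0005,.043])
E
```

```text
clock: 6.42
position: [0.67, -0.0356, 0.0415]
ee_rot: [-0.003, 0.192, 0.981, 0.0]
contact_force: [-0.2, -0.6, -0.6]
width: 0.0852
gripper_force: 0.0
clock: 7.25
position: [0.6695, -0.0367, 0.0457]
ee_rot: [0.001, 0.192, 0.981, -0.001]
contact_force: [-2.0, -4.7, 4.6]
width: 0.0191
gripper_force: 59.0
fix [-0.1373  0.0025  0.0457] axes in fix
 [[ 1.     -0.0003 -0.002 ]
 [-0.0003 -1.      0.0023]
 [-0.002  -0.0023 -1.    ]] 
shift [-0.0297  0.002   0.0028] w 0.01905879715682476 gf 59.02110815048218 F [-2.0362 -4.6943  4.6486] t 7.25
```

```bash
python3 -m handwheel '[{"translation":[-0.004,-0.0015,-0.003],"angular":[0,0,0],"hand":1},{"translation":[-0.004,0,0],"angular":[0,0,0],"hand":1},{"translation":[-0.004,0,0],"angular":[0,0,0],"hand":1},{"translation":[-0.004,0,0],"angular":[0,0,0],"hand":1},{"translation":[-0.004,0,0],"angular":[0,0,0],"hand":1},{"translation":[-0.004,0,0],"angular":[0,0,0],"hand":1},{"translation":[-0.004,0,0],"angular":[0,0,0],"hand":1},{"translation":[-0.003,0,0],"angular":[0,0,0],"hand":1},{"translation":[-0.001,0,0],"angular":[0,0,0],"hand":1},{"translation":[0,0,0],"angular":[0,0,0],"hand":1}]' 60
python3 - <<'E'
from fx import *
rep([-.1693,.0005,.043])
E
```

```text
clock: 8.08
position: [0.6986, -0.0488, 0.046]
ee_rot: [-0.0, 0.192, 0.981, -0.0]
contact_force: [-1.9, -2.4, -15.1]
width: 0.019
gripper_force: 59.8
fix [-0.1688  0.0028  0.046 ] axes in fix
 [[ 1.     -0.      0.0007]
 [-0.     -1.      0.0007]
 [ 0.0007 -0.0007 -1.    ]] 
shift [-0.0005  0.0023  0.003 ] w 0.019010797983418194 gf 59.79402422904968 F [ -1.8518  -2.3754 -15.0969] t 8.0833
```

```bash
python3 -m handwheel '[{"translation":[-0.001,0,0.002],"angular":[0,0,0],"hand":1},{"translation":[-0.001,0,0],"angular":[0,0,0],"hand":1},{"translation":[0,0,0],"angular":[0,0,0],"hand":1},{"translation":[0,0,0],"angular":[0,0,0],"hand":1}]' 60
python3 -m handwheel '[{"translation":[0,0,0],"angular":[0,0,0],"hand":0},{"translation":[0,0,0],"angular":[0,0,0],"hand":0},{"translation":[0,0,0],"angular":[0,0,0],"hand":0},{"translation":[0,0,0],"angular":[0,0,0],"hand":0},{"translation":[0,0,0],"angular":[0,0,0],"hand":0},{"translation":[0,0,0],"angular":[0,0,0],"hand":0},{"translation":[0,0,0],"angular":[0,0,0],"hand":0},{"translation":[0,0,0],"angular":[0,0,0],"hand":0}]'
python3 -m handwheel '[{"translation":[0,0,-0.04],"angular":[0,0,0],"hand":0},{"translation":[0,0,-0.04],"angular":[0,0,0],"hand":0},{"translation":[0,0,-0.04],"angular":[0,0,0],"hand":0},{"translation":[0,0,-0.04],"angular":[0,0,0],"hand":0},{"translation":[0,0,-0.04],"angular":[0,0,0],"hand":0},{"translation":[0.04,0,0],"angular":[0,0,0],"hand":0},{"translation":[0.04,0,0],"angular":[0,0,0],"hand":0},{"translation":[0.04,0,0],"angular":[0,0,0],"hand":0},{"translation":[0.04,0,0],"angular":[0,0,0],"hand":0},{"translation":[0,0,0],"angular":[0,0,0],"hand":0}]'
python3 -m handwheel '[{"translation":[0,0,0],"angular":[0,0,0],"hand":0},{"translation":[0,0,0],"angular":[0,0,0],"hand":0},{"translation":[0,0,0],"angular":[0,0,0],"hand":0}]'
python3 - <<'E'
from fx import *
rep([.085,0,.09])
st,im=snap("wrist","w3")
E
```

```text
clock: 8.42
position: [0.699, -0.0489, 0.0459]
ee_rot: [-0.001, 0.192, 0.981, -0.0]
contact_force: [-7.1, -1.4, -6.4]
width: 0.0189
gripper_force: 61.0
clock: 9.08
position: [0.7007, -0.049, 0.0452]
ee_rot: [0.0, 0.192, 0.981, 0.0]
contact_force: [0.5, 1.0, 0.1]
width: 0.0856
gripper_force: 0.0
clock: 9.92
position: [0.5431, 0.0142, 0.2446]
ee_rot: [-0.005, 0.191, 0.982, 0.0]
contact_force: [-0.0, 0.6, -0.8]
width: 0.0852
gripper_force: 0.0
clock: 10.17
position: [0.5539, 0.0107, 0.2454]
ee_rot: [0.001, 0.192, 0.981, -0.0]
contact_force: [-0.2, 0.1, 0.8]
width: 0.0852
gripper_force: 0.0
fix [-0.0123  0.0022  0.2454] axes in fix
 [[ 1.     -0.0003 -0.0019]
 [-0.0003 -1.     -0.0004]
 [-0.0019  0.0004 -1.    ]] 
shift [0.0976 0.0021 0.1552] w 0.08522743609857346 gf 0.0 F [-0.1973  0.0904  0.8142] t 10.1667
```

View pics/w3.png

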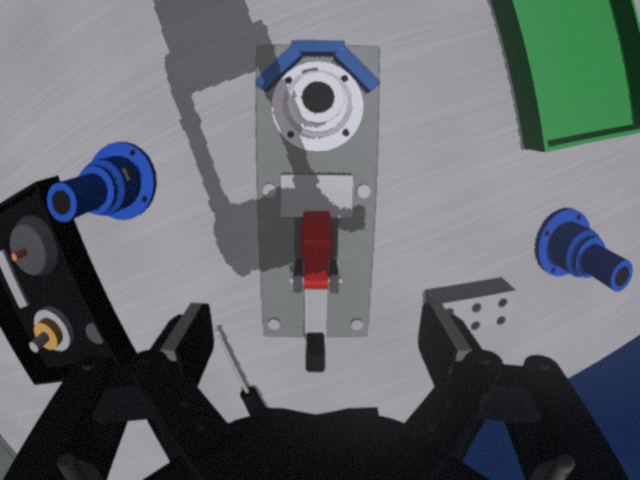

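The bar is back: the jaw (315,195) is clear of the flange, and the housing mouth is at (318,98).

```bash
python3 - <<'E'
from fx import *
st=manip.get_state();h=hit("wrist",(318,98),.132,st);print(h,F.inv().apply(h-O))
rep([.085,-.0005,.086]); rep(F.inv().apply(h-O)*[1,1,0]+[0,0,.086])
E
```

```text
[0.4671 0.0504 0.132 ] [ 0.0831 -0.002   0.132 ]
fix [-0.0123  0.0023  0.2451] axes in fix
 [[ 1.     -0.0005 -0.0012]
 [-0.0005 -1.     -0.0002]
 [-0.0012  0.0002 -1.    ]] 
shift [0.0975 0.0027 0.159 ] w 0.08513605322760506 gf 0.0 F [ 0.3709  0.3017 -0.3908] t 10.2167
fix [-0.0123  0.0023  0.2451] axes in fix
 [[ 1.     -0.0005 -0.0012]
 [-0.0005 -1.     -0.0002]
 [-0.0012  0.0002 -1.    ]] 
shift [0.0956 0.0042 0.159 ] w 0.08513605322760506 gf 0.0 F [ 0.3709  0.3017 -0.3908] t 10.2167
```

```bash
python3 -m handwheel '[{"translation":[0.033,0.0015,0],"angular":[0,0,0],"hand":0},{"translation":[0.033,0,0],"angular":[0,0,0],"hand":0},{"translation":[0.031,0,0],"angular":[0,0,0],"hand":0},{"translation":[0,0,0],"angular":[0,0,0],"hand":0},{"translation":[0,0,0.03],"angular":[0,0,0],"hand":0},{"translation":[0,0,0.03],"angular":[0,0,0],"hand":0},{"translation":[0,0,0.03],"angular":[0,0,0],"hand":0},{"translation":[0,0,0.03],"angular":[0,0,0],"hand":0},{"translation":[0,0,0.025],"angular":[0,0,0],"hand":0},{"translation":[0,0,0.014],"angular":[0,0,0],"hand":0}]' 40
python3 -m handwheel '[{"translation":[0,0,0],"angular":[0,0,0],"hand":0},{"translation":[0,0,0],"angular":[0,0,0],"hand":0},{"translation":[0,0,0],"angular":[0,0,0],"hand":0.4},{"translation":[0,0,0],"angular":[0,0,0],"hand":0.4},{"translation":[0,0,0],"angular":[0,0,0],"hand":0.4},{"translation":[0,0,0],"angular":[0,0,0],"hand":0.4}]' 40
python3 - <<'E'
from fx import *
rep([.085,-.0005,.086])
E
```

```text
clock: 11.05
position: [0.4628, 0.0486, 0.0831]
ee_rot: [-0.002, 0.192, 0.981, -0.0]
contact_force: [-0.7, 0.2, 0.1]
width: 0.0855
gripper_force: 0.0
clock: 11.55
position: [0.4637, 0.049, 0.087]
ee_rot: [0.001, 0.192, 0.981, 0.0]
contact_force: [-0.6, 0.3, 0.7]
width: 0.0513
gripper_force: 0.0
fix [0.0856 0.0006 0.087 ] axes in fix
 [[ 1.      0.     -0.0021]
 [ 0.     -1.     -0.0007]
 [-0.0021  0.0007 -1.    ]] 
shift [-0.0006  0.0011  0.001 ] w 0.05128519907817227 gf 0.0 F [-0.6061  0.3468  0.6922] t 11.55
```

```bash
python3 -m handwheel '[{"translation":[0,0,0],"angular":[0,0,0],"hand":0.8},{"translation":[0,0,0],"angular":[0,0,0],"hand":0.8},{"translation":[0,0,0],"angular":[0,0,0],"hand":0.8},{"translation":[0,0,0],"angular":[0,0,0],"hand":0.8},{"translation":[0,0,0],"angular":[0,0,0],"hand":0.8},{"translation":[0,0,0],"angular":[0,0,0],"hand":0.8},{"translation":[0,0,0],"angular":[0,0,0],"hand":0.8},{"translation":[0,0,0],"angular":[0,0,0],"hand":0.8}]' 60
python3 -m handwheel '[{"translation":[0,0,-0.006],"angular":[0,0,0],"hand":0.8},{"translation":[0,0,-0.01],"angular":[0,0,0],"hand":0.8},{"translation":[0,0,-0.02],"angular":[0,0,0],"hand":0.8},{"translation":[0,0,-0.02],"angular":[0,0,0],"hand":0.8},{"translation":[0,0,-0.02],"angular":[0,0,0],"hand":0.8},{"translation":[0,0,-0.02],"angular":[0,0,0],"hand":0.8},{"translation":[0,0,-0.015],"angular":[0,0,0],"hand":0.8},{"translation":[0,0,0],"angular":[0,0,0],"hand":0.8},{"translation":[0,0,0],"angular":[0,0,0],"hand":0.8}]' 60
python3 - <<'E'
from fx import *
rep([.085,-.0005,.086])
s=manip.get_state();print(rot(s["ee_rot"]).inv().apply(np.array([.469,.370,.18])-s["position"]))
snap("side","s4")
E
```

```text
clock: 12.22
position: [0.4633, 0.0491, 0.0869]
ee_rot: [0.001, 0.192, 0.981, 0.0]
contact_force: [-1.1, 0.2, 6.2]
width: 0.0346
gripper_force: 59.7
clock: 12.97
position: [0.4626, 0.049, 0.1968]
ee_rot: [0.0, 0.192, 0.981, -0.0]
contact_force: [-0.3, -0.0, -5.1]
width: 0.0346
gripper_force: 61.6
fix [0.0867 0.0009 0.1968] axes in fix
 [[ 1.      0.     -0.0001]
 [ 0.     -1.      0.    ]
 [-0.0001 -0.     -1.    ]] 
shift [-0.0017  0.0014  0.1108] w 0.03456253120733373 gf 61.645156145095825 F [-0.2806 -0.0382 -5.0757] t 12.9667
[0.1149 0.2998 0.0168]
```

View pics/s4.png

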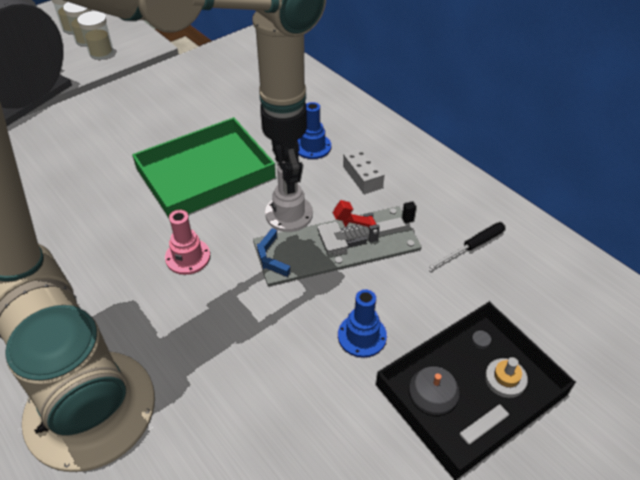

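The housing is held upright at (288,200) and clear of the V-block, and the bar is still back (post at (409,211)). I carry it to the tray.

```bash
python3 -m handwheel '[{"translation":[0.004,0.010,0],"angular":[0,0,0],"hand":0.8},{"translation":[0.008,0.020,0],"angular":[0,0,0],"hand":0.8},{"translation":[0.011,0.030,0],"angular":[0,0,0],"hand":0.8},{"translation":[0.011,0.030,0],"angular":[0,0,0],"hand":0.8},{"translation":[0.011,0.030,0],"angular":[0,0,0],"hand":0.8},{"translation":[0.011,0.030,0],"angular":[0,0,0],"hand":0.8},{"translation":[0.011,0.030,0],"angular":[0,0,0],"hand":0.8},{"translation":[0.011,0.030,0],"angular":[0,0,0],"hand":0.8},{"translation":[0.011,0.030,0],"angular":[0,0,0],"hand":0.8},{"translation":[0.011,0.025,0],"angular":[0,0,0],"hand":0.8}]' 60
python3 -m handwheel '[{"translation":[0.008,0.020,0],"angular":[0,0,0],"hand":0.8},{"translation":[0.006,0.015,0],"angular":[0,0,0],"hand":0.8},{"translation":[0,0,0],"angular":[0,0,0],"hand":0.8},{"translation":[0,0,0],"angular":[0,0,0],"hand":0.8},{"translation":[0,0,0],"angular":[0,0,0],"hand":0.8},{"translation":[0,0,0],"angular":[0,0,0],"hand":0.8}]'
python3 - <<'E'
from fx import *
s=manip.get_state();print(s["position"],s["width"],s["contact_force"],rot(s["ee_rot"]).inv().apply(np.array([.469,.370,.080])-s["position"]))
snap("scene","c5")
E
```

```text
clock: 13.85
position: [0.4688, 0.3349, 0.195]
ee_rot: [-0.001, 0.191, 0.982, -0.0]
contact_force: [1.1, 0.8, -5.7]
width: 0.035
gripper_force: 61.5
clock: 14.35
position: [0.4699, 0.3688, 0.1965]
ee_rot: [-0.0, 0.192, 0.981, -0.001]
contact_force: [0.6, 0.4, -4.7]
width: 0.0348
gripper_force: 61.7
[0.4699 0.3688 0.1965] 0.034799514015777834 [ 0.615   0.3768 -4.7438] [0.0012 0.001  0.1165]
```

View pics/c5.png

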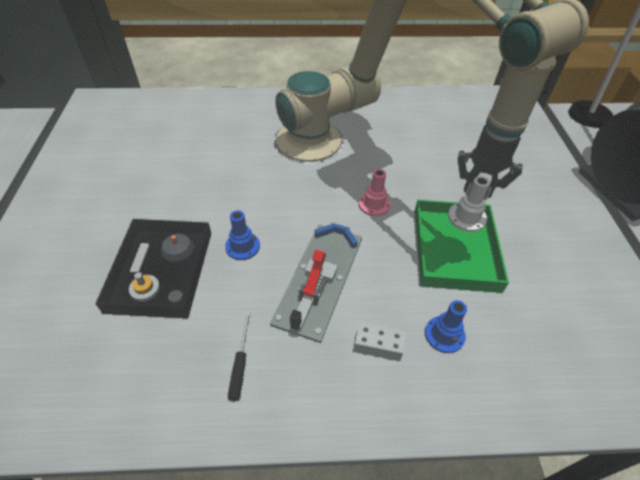

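The housing hangs over the tray at (469,205), and the shift shows it within 2 mm of the tray centre. I lower it, taking the last few millimetres slowly.

```bash
python3 -m handwheel '[{"translation":[0,0,0.010],"angular":[0,0,0],"hand":0.8},{"translation":[0,0,0.02],"angular":[0,0,0],"hand":0.8},{"translation":[0,0,0.02],"angular":[0,0,0],"hand":0.8},{"translation":[0,0,0.02],"angular":[0,0,0],"hand":0.8},{"translation":[0,0,0.02],"angular":[0,0,0],"hand":0.8},{"translation":[0,0,0.012],"angular":[0,0,0],"hand":0.8},{"translation":[0,0,0.006],"angular":[0,0,0],"hand":0.8},{"translation":[0,0,0],"angular":[0,0,0],"hand":0.8},{"translation":[0,0,0],"angular":[0,0,0],"hand":0.8},{"translation":[0,0,0],"angular":[0,0,0],"hand":0.8}]' 60
python3 -m handwheel '[{"translation":[0,0,0.003],"angular":[0,0,0],"hand":0.8},{"translation":[0,0,0.002],"angular":[0,0,0],"hand":0.8},{"translation":[0,0,0.001],"angular":[0,0,0],"hand":0.8},{"translation":[0,0,0.001],"angular":[0,0,0],"hand":0.8},{"translation":[0,0,0],"angular":[0,0,0],"hand":0.8},{"translation":[0,0,0],"angular":[0,0,0],"hand":0.8},{"translation":[0,0,0],"angular":[0,0,0],"hand":0.8}]'
```

```text
clock: 15.23
position: [0.4711, 0.3702, 0.0901]
ee_rot: [0.001, 0.192, 0.981, 0.001]
contact_force: [-0.6, -0.0, -5.2]
width: 0.0346
gripper_force: 61.8
clock: 15.82
position: [0.4702, 0.3699, 0.0821]
ee_rot: [0.0, 0.192, 0.981, 0.0]
contact_force: [-0.5, 0.1, -5.9]
width: 0.0351
gripper_force: 61.8
```

```bash
python3 -m handwheel '[{"translation":[0,0,0.001],"angular":[0,0,0],"hand":0.8},{"translation":[0,0,0.001],"angular":[0,0,0],"hand":0.8},{"translation":[0,0,0.001],"angular":[0,0,0],"hand":0.8},{"translation":[0,0,0],"angular":[0,0,0],"hand":0.8},{"translation":[0,0,0],"angular":[0,0,0],"hand":0.8},{"translation":[0,0,0],"angular":[0,0,0],"hand":0.8}]' 60
```

```text
clock: 16.32
position: [0.4702, 0.37, 0.0799]
ee_rot: [0.0, 0.192, 0.981, 0.0]
contact_force: [-3.2, -1.2, 5.2]
width: 0.0348
gripper_force: 62.6
```

```bash
python3 -m handwheel '[{"translation":[0,0,0],"angular":[0,0,0],"hand":0.5},{"translation":[0,0,0],"angular":[0,0,0],"hand":0.3},{"translation":[0,0,0],"angular":[0,0,0],"hand":0},{"translation":[0,0,0],"angular":[0,0,0],"hand":0},{"translation":[0,0,0],"angular":[0,0,0],"hand":0},{"translation":[0,0,0],"angular":[0,0,0],"hand":0},{"translation":[0,0,0],"angular":[0,0,0],"hand":0},{"translation":[0,0,0],"angular":[0,0,0],"hand":0}]'
python3 -m handwheel '[{"translation":[0,0,-0.01],"angular":[0,0,0],"hand":0},{"translation":[0,0,-0.03],"angular":[0,0,0],"hand":0},{"translation":[0,0,-0.03],"angular":[0,0,0],"hand":0},{"translation":[0,0,-0.03],"angular":[0,0,0],"hand":0},{"translation":[0,0,-0.03],"angular":[0,0,0],"hand":0},{"translation":[0,0,-0.03],"angular":[0,0,0],"hand":0},{"translation":[0,0,0],"angular":[0,0,0],"hand":0},{"translation":[0,0,0],"angular":[0,0,0],"hand":0},{"translation":[0,0,0],"angular":[0,0,0],"hand":0}]'
python3 - <<'E'
from fx import *
snap("side","s6")
E
```

```text
clock: 16.98
position: [0.4702, 0.3699, 0.079]
ee_rot: [0.0, 0.192, 0.981, 0.0]
contact_force: [-0.7, 0.2, 0.1]
width: 0.0855
gripper_force: 0.0
clock: 17.73
position: [0.4698, 0.3696, 0.2391]
ee_rot: [-0.0, 0.192, 0.981, -0.0]
contact_force: [0.2, 0.8, 0.3]
width: 0.0849
gripper_force: 0.0
```

View pics/s6.png

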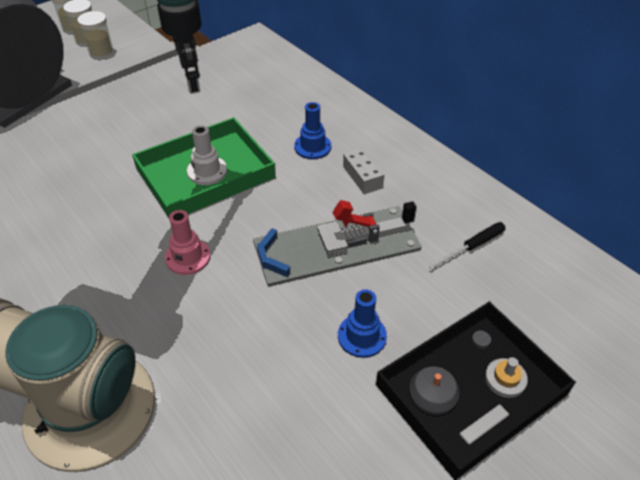

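The housing stands upright in the middle of the green tray at (207,160). The bar is back, the pawl is up and the bystanders have not moved.

```bash
python3 -c "
from rig import manip
print(manip.sign_off())"
```

```text
the job is handed in; nothing more can be done
None
```

The job is handed in at about 18 s of the 61 s: pawl up, clamp bar back at its stop, housing upright near the middle of the green tray, and the steel block, screwdriver and black tray untouched; the sign-off gave no verdict.

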